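Put the wood-burning pens back in their colour-coded caddy

ROBOT

A 7-joint arm with a two-finger parallel gripper is mounted at the origin on the work surface. World frame = base frame: x ahead of the robot, y to its left, z up, the work surface at z = 0. Lengths are in m, angles in rad, forces in N, time in s.
With the tool pointing down it reaches from about 0.425 to 0.825 m from the base axis. Payload 3.6 kg.
Tool frame: the origin (TCP) lies midway between the tips of the shut fingers; the grasp point (between the pads) lies 19 mm behind it; z points along the fingers, y is the line along which they close (so a half turn about z gives the same grasp; the last joint's range is limited). The gripper opens to 93 mm and grips with 3 to 60 N. Pads are 15 mm wide; open, the fingers measure 128 mm over their backs; the gripper's body (75 mm by 188 mm) begins 65 mm behind the grasp point.
Start: joints at [-1.242, 0.615, -0.013, 1.423, 0.008, 1.103, -0.04], TCP at [0.226, 0.609, 0.219] pointing down, gripper open.
Joint ranges: [-3.12, 3.12], [-0.3, 2.06], [-1.34, 1.32], [0.26, 2.42], [-1.36, 4.5], [0.01, 1.98], [-2.84, 2.84]. Speed limits (rad/s): [2.79, 2.79, 3.14, 3.14, 3.14, 3.14, 3.14].

INTERFACE

Orientations are given as a unit quaternion [x, y, z, w].
In Python, from plant import * gives the robot as it stands. Calls block until the motion is done:
- reach(position, orientation): joint-space move of the TCP to a pose.
- movel(position, attitude=None, velocity=0.15, guard=None): straight line of the TCP; attitude=None keeps the orientation; velocity is the mean speed in m/s. With guard (N) it stops when the force on the tool has changed by that much, and returns True; else False.
- movej(angles): joint-space move.
- ungrasp() and close(squeeze=None): open the fingers fully, or close them until they stop; squeeze is the grip in N (None keeps the last).
- hold(seconds).
- inverse_kinematics(position, orientation): joint angles nearest the present ones, or None.
- read_state(): the state.
- read_camera(name): name is "side" or "top"; returns (picture, depth): 480x640x3 uint8, blue, green, red; 480x640 float32, m along the optical axis (not along the pixel's ray), 0 where there is no reading.
- calibration(name): a dict with "fovy" (degrees; the focal length in pixels is half the picture's height over the tangent of half this angle, whatever the lens; pixels are square), "cx", "cy" (the principal point, pixels), "position" and "orientation" of the camera in the world. Camera axes: x right, y down, z forward; pixel columns grow to the right and rows downward; lengths in m; the calibration is good to about 2 mm. A picture is of the moment at which its call begins. calibration takes no time and is no camera call.
A pose or a line that the arm cannot do raises PlanningError and nothing moves.
- sign_off(): hands the job in; it is judged then, once.
The state is a dict: "clock": time; "joints": joint angles; "qd": joint speeds; "joint_efforts": joint torques, N m; "tool_pos": TCP position; "tool_rot": TCP orientation; "wrist_force": force on the tool from outside, world axes, zero at the start; "moment": the same for the moment, N m; "grip_width": opening from 0.0 (shut) to 1.0 (fully open); "finger_force": force on a finger pad.
Only numpy, scipy, OpenCV 4.12 (cv2) and the standard library are available. Lean on these libraries where they do the work, as an engineer would, in place of code of your own. Each camera call takes 0.05 s, during which the arm holds its last target. There are 200 camera calls.

TASK

Tidy the wood-burning bench: lay each of the four cork-gripped burning pens flat and lengthwise in the caddy compartment that has the colour of the pen's end cap, setting it down gently rather than dropping it. Leave the two black-gripped tools, the knife and the awl, where they lie.

Things in the scene. Friction and masses are not known exactly. Their poses are not given: they have to be found in the camera images.
- pen_red: wood-burning pen lying on the table, 130 mm long, about 45 g: octagonal tan cork grip (24 mm across flats, 70 mm long) to be gripped at its middle, red end cap (27 mm long, 23 mm thick), brass tip. Origin: on the long axis at mid-grip, 12 mm above what it lies on, within 10 mm of the balance point. x runs along the pen to the tip (67 mm from the origin), cap end at -62 mm.
- pen_blue: wood-burning pen lying on the table, 130 mm long, about 45 g: octagonal tan cork grip (24 mm across flats, 70 mm long) to be gripped at its middle, blue end cap (27 mm long, 23 mm thick), brass tip. Origin: on the long axis at mid-grip, 12 mm above what it lies on, within 10 mm of the balance point. x runs along the pen to the tip (67 mm from the origin), cap end at -62 mm.
- pen_yellow: wood-burning pen lying on the table, 130 mm long, about 45 g: octagonal tan cork grip (24 mm across flats, 70 mm long) to be gripped at its middle, yellow end cap (27 mm long, 23 mm thick), brass tip. Origin: on the long axis at mid-grip, 12 mm above what it lies on, within 10 mm of the balance point. x runs along the pen to the tip (67 mm from the origin), cap end at -62 mm.
- pen_green: wood-burning pen lying on the table, 130 mm long, about 45 g: octagonal tan cork grip (24 mm across flats, 70 mm long) to be gripped at its middle, green end cap (27 mm long, 23 mm thick), brass tip. Origin: on the long axis at mid-grip, 12 mm above what it lies on, within 10 mm of the balance point. x runs along the pen to the tip (67 mm from the origin), cap end at -62 mm.
- bay_red: red open compartment fixed in a plywood caddy beside three of other colours (64 mm pitch along y, any order). Inside 160 (x) x 57 (y) mm, walls 3 mm, height 8 mm. Origin: centre of underside, 5 mm above table; x along its length, z up; inner floor 3 mm, wall tops 8 mm above origin. Caddy end boards at its short ends rise 28 mm above table, side rims 13 mm.
- bay_blue: blue open compartment fixed in a plywood caddy beside three of other colours (64 mm pitch along y, any order). Inside 160 (x) x 57 (y) mm, walls 3 mm, height 8 mm. Origin: centre of underside, 5 mm above table; x along its length, z up; inner floor 3 mm, wall tops 8 mm above origin. Caddy end boards at its short ends rise 28 mm above table, side rims 13 mm.
- bay_yellow: yellow open compartment fixed in a plywood caddy beside three of other colours (64 mm pitch along y, any order). Inside 160 (x) x 57 (y) mm, walls 3 mm, height 8 mm. Origin: centre of underside, 5 mm above table; x along its length, z up; inner floor 3 mm, wall tops 8 mm above origin. Caddy end boards at its short ends rise 28 mm above table, side rims 13 mm.
- bay_green: green open compartment fixed in a plywood caddy beside three of other colours (64 mm pitch along y, any order). Inside 160 (x) x 57 (y) mm, walls 3 mm, height 8 mm. Origin: centre of underside, 5 mm above table; x along its length, z up; inner floor 3 mm, wall tops 8 mm above origin. Caddy end boards at its short ends rise 28 mm above table, side rims 13 mm.
- knife: craft knife, look-alike that stays where it lies: same octagonal grip but black, red end cap, a flat steel blade at the tip; about 128 mm long, 24 mm across flats. Origin: on the long axis at the middle of the grip; x along it towards the tip.
- awl: scratch awl, look-alike that stays where it lies: same octagonal grip but black, blue end cap, a round steel spike at the tip; about 128 mm long, 24 mm across flats. Origin: on the long axis at the middle of the grip; x along it towards the tip.
Not all that is in view belongs to the job. What is shaped like the pen_green but pink is not meant. What is shaped like the pen_yellow but orange is not meant.

How it is judged:
At the end, for the whole second after the job is handed in: Each pen lies level (0.08 rad) on the floor of the compartment of its cap's colour, grip middle within 18 mm of its centre lengthwise and across, within 0.30 rad of its length (either way round), released, at rest; knife and awl within 30 mm of where they lay (x of pen_red in the frame of bay_red between -0.018 and 0.018 m and y of pen_red in the frame of bay_red between -0.018 and 0.018 m and z of pen_red in the frame of bay_red between 0.01 and 0.019 m and angle between pen_red's own x axis and vertical between 1.49 and 1.65 rad and angle between the x axis of pen_red and the x axis of bay_red, either way round below 0.3 rad and linear speed of each of pen_red, pen_blue, pen_yellow, pen_green below 0.02 m/s and angular speed of each of pen_red, pen_blue, pen_yellow, pen_green below 0.2 rad/s and contact force between the fingers and pen_red below 0.05 N and x of pen_blue in the frame of bay_blue between -0.018 and 0.018 m and y of pen_blue in the frame of bay_blue between -0.018 and 0.018 m and z of pen_blue in the frame of bay_blue between 0.01 and 0.019 m and angle between pen_blue's own x axis and vertical between 1.49 and 1.65 rad and angle between the x axis of pen_blue and the x axis of bay_blue, either way round below 0.3 rad and contact force between the fingers and pen_blue below 0.05 N and x of pen_yellow in the frame of bay_yellow between -0.018 and 0.018 m and y of pen_yellow in the frame of bay_yellow between -0.018 and 0.018 m and z of pen_yellow in the frame of bay_yellow between 0.01 and 0.019 m and angle between pen_yellow's own x axis and vertical between 1.49 and 1.65 rad and angle between the x axis of pen_yellow and the x axis of bay_yellow, either way round below 0.3 rad and contact force between the fingers and pen_yellow below 0.05 N and x of pen_green in the frame of bay_green between -0.018 and 0.018 m and y of pen_green in the frame of bay_green between -0.018 and 0.018 m and z of pen_green in the frame of bay_green between 0.01 and 0.019 m and angle between pen_green's own x axis and vertical between 1.49 and 1.65 rad and angle between the x axis of pen_green and the x axis of bay_green, either way round below 0.3 rad and contact force between the fingers and pen_green below 0.05 N and distance of each of knife, awl from where it was at the start of the episode below 0.03 m); the robot touches nothing.
It fails at once if the knife or the awl is moved more than 30 mm from where it lay (distance of any of knife, awl from where it was at the start of the episode above 0.03 m).
It fails at once if a pen is dropped or thrown: out of the fingers, faster than 0.35 m/s and more than 40 mm above the table ((height (world z) of pen_red above 0.04 m and linear speed of pen_red above 0.35 m/s and contact force between the fingers and pen_red below 0.01 N) or (height (world z) of pen_blue above 0.04 m and linear speed of pen_blue above 0.35 m/s and contact force between the fingers and pen_blue below 0.01 N) or (height (world z) of pen_yellow above 0.04 m and linear speed of pen_yellow above 0.35 m/s and contact force between the fingers and pen_yellow below 0.01 N) or (height (world z) of pen_green above 0.04 m and linear speed of pen_green above 0.35 m/s and contact force between the fingers and pen_green below 0.01 N)).
It also fails if it takes over 112 s, if anything falls off the work surface, if the arm or the gripper's body presses on something with over 40 N, if the wrist force passes 120 N, or if a joint passes its speed limit or range.

## Working session

There is one attempt and no reset: what is moved stays moved. The work goes in short steps, each a Python script; the robot and the scene stay as the last script left them, time stands still between calls to the robot, and variables do not carry over. Pictures are saved under pics/ and viewed, at most 14 in all, crops included, and the job is handed in when it is done.

```bash
ls; mkdir -p pics; python3 - <<'E'
from plant import *
import cv2,numpy as np
for n in("top","side"):
    p,d=read_camera(n); cv2.imwrite(f"pics/{n}0.png",p); np.save(f"{n}0.npy",d); print(n,calibration(n),(d>0).mean())
s=read_state();print(s["clock"],s["tool_rot"],s["tool_pos"])
E
```

```text
pics
top {'fovy': 51.0500705216608, 'cx': 320.902532549894, 'cy': 238.12306788201707, 'position': array([ 0.34678877, -0.03332204,  1.30559653]), 'orientation': array([ 0.71096069, -0.70194862,  0.02243333, -0.03605238])} 0.99595703125
side {'fovy': 46.307481640510254, 'cx': 319.89731533070056, 'cy': 235.96100624183183, 'position': array([ 0.39162995, -0.8736884 ,  0.95564979]), 'orientation': array([ 0.93026502, -0.02513159,  0.01309084, -0.36579232])} 0.9959244791666667
0.1 [ 1.76428479e-01  9.84312807e-01 -1.12093218e-03 -1.84865041e-04] [0.22555827 0.60885372 0.21763832]
```

View pics/top0.png

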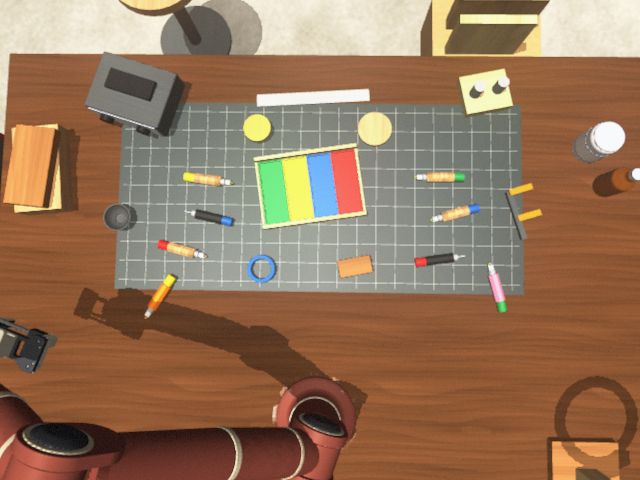

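View pics/side0.png

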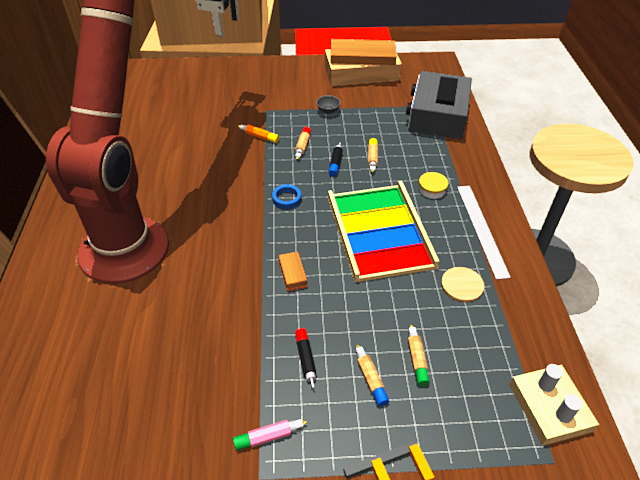

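Top view: the cork-gripped pens are red (182,250), yellow (208,180), green (441,177) and blue (456,213). They fit because their grips are tan. The pink pen with a green cap (497,288) and the orange pen with a yellow cap (160,296) are decoys. The black-gripped tools are the awl (211,217) and the knife (437,260). The bays run left to right green, yellow, blue, red at about (272..347,187). The side view agrees.

```bash
cat >vis.py <<'E'
import cv2,numpy as np
from scipy.spatial.transform import Rotation as R
from plant import calibration
def ray(n,uv,z):
    c=calibration(n); f=240/np.tan(np.radians(c["fovy"])/2); uv=np.atleast_2d(uv).astype(float)
    d=np.c_[(uv[:,0]-c["cx"])/f,(uv[:,1]-c["cy"])/f,np.ones(len(uv))]
    d=R.from_quat(c["orientation"]).apply(d); p=np.array(c["position"])
    return (p+d*((z-p[2])/d[:,2])[:,None])[:,:2]
HUE={"red":[(0,6),(174,180)],"blue":[(105,125)],"yellow":[(24,34)],"green":[(50,80)]}
def cmask(h,col):
    m=np.zeros(h.shape[:2],np.uint8)
    for a,b in HUE[col]: m|=cv2.inRange(h,(a,170,70),(b,255,255))
    return m
def comps(m,mn):
    n,l,s,c=cv2.connectedComponentsWithStats(m); return [(l==i,s[i,4],c[i]) for i in range(1,n) if s[i,4]>=mn]
def pen(n,img,uv,col,z=.012,r=36):
    h=cv2.cvtColor(img,cv2.COLOR_BGR2HSV); m=cv2.inRange(h,(0,60,110),(180,255,255))|cmask(h,col)
    b=[c for c in comps(m,60) if np.hypot(*(c[2]-uv))<r]
    b=min(b,key=lambda c:np.hypot(*(c[2]-uv)))[0]
    P=ray(n,np.argwhere(b)[:,::-1],z)
    cap=ray(n,np.argwhere(b&(cmask(h,col)>0))[:,::-1],z).mean(0)
    (c,_,_)=cv2.minAreaRect((P*1000).astype(np.float32)); w=np.linalg.svd(P-P.mean(0),full_matrices=False)[2][0]
    if w@(P.mean(0)-cap)<0: w=-w
    t=(P-P.mean(0))@w; s=(P-P.mean(0))@[-w[1],w[0]]
    o=P.mean(0)+w*(t.min()+.062)+np.array([-w[1],w[0]])*(s.min()+s.max())/2
    return o,np.arctan2(w[1],w[0]),np.ptp(t),np.ptp(s),w@(o-cap)
E
python3 - <<'E'
from vis import *
img=cv2.imread("pics/top0.png");h=cv2.cvtColor(img,cv2.COLOR_BGR2HSV)
U=dict(red=(182,250),yellow=(208,180),green=(441,177),blue=(456,213))
for k,u in U.items():
    o,a,L,W,cd=pen("top",img,u,k); print(k,o.round(4),round(a,3),L.round(4),W.round(4),"cap dist",cd.round(4))
for k in U:
    m=cmask(h,k); roi=np.zeros_like(m); roi[140:235,250:372]=255
    b=max(comps(m&roi,50),key=lambda c:c[1])[0]
    P=ray("top",np.argwhere(b)[:,::-1],.009); r=cv2.minAreaRect((P*1000).astype(np.float32))
    print("bay",k,np.round(r[0],1),np.round(r[1],1),round(r[2],1))
h_=lambda u:ray("top",u,.012).round(3)
print("orange ends",h_([(172,277),(147,317)]),"awl",h_([(188,211),(233,222)]),"knife",h_([(416,262),(464,257)]))
T=[cv2.resize(img[v-28:v+28,u-38:u+38],(380,280),interpolation=cv2.INTER_CUBIC) for u,v in U.values()]
cv2.imwrite("pics/crop.png",np.vstack([np.hstack(T[:2]),np.hstack(T[2:])]))
im2=cv2.imread("pics/side0.png")
for k,u in dict(red=(303,143),yellow=(373,155),green=(418,355),blue=(372,376)).items():
    try: o,a,L,W,cd=pen("side",im2,u,k); print("side",k,o.round(4),round(a,3),L.round(4),W.round(4),cd.round(4))
    except Exception as e: print(k,e)
E
```

```text
red [0.421  0.3577] -1.82 0.1009 0.0265 cap dist 0.0471
yellow [0.6061 0.2957] -1.7 0.1012 0.027 cap dist 0.0462
green [ 0.6188 -0.3404] -1.551 0.0988 0.0244 cap dist nan
blue [ 0.5235 -0.3555] 1.848 0.1002 0.0265 cap dist 0.0482vis.py:21: RuntimeWarning: Mean of empty slice.
  cap=ray(n,np.argwhere(b&(cmask(h,col)>0))[:,::-1],z).mean(0)
  ret = um.true_divide(
Traceback (most recent call last):
ValueError: max() iterable argument is empty
```

```bash
cat >look.py <<'E'
from vis import *
img=cv2.imread("pics/top0.png");h=cv2.cvtColor(img,cv2.COLOR_BGR2HSV)
U=dict(red=(182,250),yellow=(208,180),green=(441,177),blue=(456,213))
for n,u in dict(bred=(347,180),bblue=(322,185),byel=(297,187),bgr=(272,190),cg=(461,177),cr=(163,245),cb=(474,209),cy=(188,177),mat=(230,260),plate=(375,128)).items(): print(n,h[u[1],u[0]],end=" ")
print()
T=[cv2.resize(img[v-28:v+28,u-38:u+38],(380,280),interpolation=cv2.INTER_CUBIC) for u,v in U.values()]
cv2.imwrite("pics/crop.png",np.vstack([np.hstack(T[:2]),np.hstack(T[2:])]))
E
python3 look.py
```

```text
bred [  2 159 248] bblue [105 136 251] byel [ 30 146 250] bgr [ 65 132 238] cg [ 66 156 221] cr [  2 178 248] cb [107 174 239] cy [ 30 170 249] mat [ 47  10 174] plate [ 26  86 248]
```

View pics/crop.png

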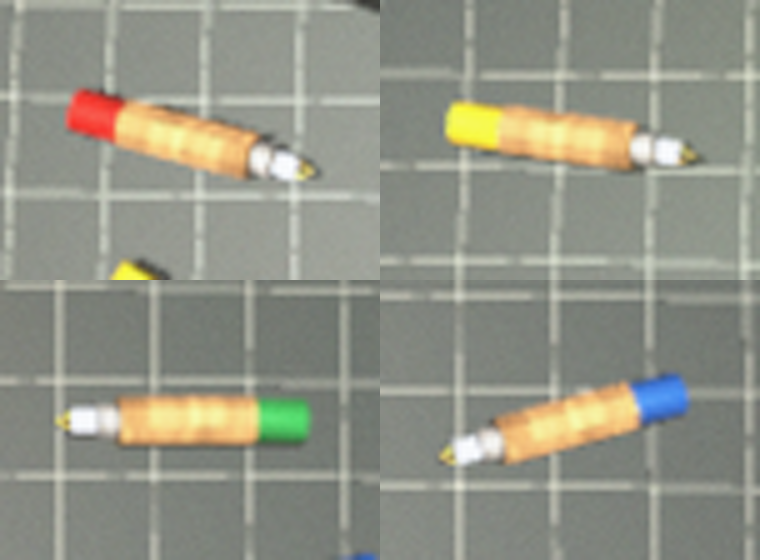

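The crop confirms four tan cork grips with red, yellow, green and blue caps. In the red pen's crop, the decoy's yellow cap shows close below it.

```bash
sed -i 's/170,70/110,70/; s/(105,125)/(98,125)/; s/w\*(t.min()+.062)/w*((t.min()+t.max())\/2+.0135)/' vis.py
cat >find.py <<'E'
from look import *
import json
D={}
im2=cv2.imread("pics/side0.png")
V=dict(red=(303,143),yellow=(373,155),green=(418,355),blue=(372,376))
for k,u in U.items():
    o,a,L,W,cd=pen("top",img,u,k); D[k]=[*o,a]; print(k,o.round(4),round(a,3),L.round(4),W.round(4),cd.round(4))
    o,a,L,W,cd=pen("side",im2,V[k],k); print("   side",o.round(4),round(a,3),L.round(4),W.round(4),cd.round(4))
for k in U:
    m=cmask(h,k); roi=np.zeros_like(m); roi[140:235,250:372]=255
    b=max(comps(m&roi,50),key=lambda c:c[1])[0]
    P=ray("top",np.argwhere(b)[:,::-1],.010); r=cv2.minAreaRect((P*1000).astype(np.float32))
    D["bay_"+k]=list(np.array(r[0])/1000); print("bay",k,np.round(r[0],1),np.round(r[1],1),round(r[2],1))
h_=lambda u:ray("top",u,.012).round(3).tolist()
print("orange",h_([(172,277),(147,317)]),"awl",h_([(188,211),(233,222)]),"knife",h_([(416,262),(464,257)]))
json.dump(D,open("D.json","w"))
E
python3 find.py
```

```text
bred [  2 159 248] bblue [105 136 251] byel [ 30 146 250] bgr [ 65 132 238] cg [ 66 156 221] cr [  2 178 248] cb [107 174 239] cy [ 30 170 249] mat [ 47  10 174] plate [ 26  86 248] 
red [0.4206 0.3558] -1.82 0.1009 0.0265 0.0496
   side [0.4175 0.354 ] -1.802 0.1203 0.028 0.0577
yellow [0.6058 0.2936] -1.7 0.1012 0.027 0.0494
   side [0.6027 0.2924] -1.706 0.1148 0.0296 0.0415
green [ 0.6183 -0.3143] 1.59 0.0988 0.0244 0.0506
   side [ 0.6169 -0.3143] 1.57 0.1081 0.0267 0.05
blue [ 0.5231 -0.354 ] 1.848 0.1002 0.0265 0.0496
   side [ 0.5218 -0.3521] 1.836 0.1082 0.0285 0.0499
bay red [605.3 -71.4] [166.6  62.1] 8.7
bay yellow [586.4  56.1] [167.5  62.6] 8.6
bay green [576.7 118.7] [165.  62.] 8.6
bay blue [595.6  -7.9] [164.9  60.4] 8.7
orange [[0.349, 0.375], [0.245, 0.436]] awl [[0.521, 0.34], [0.493, 0.221]] knife [[0.395, -0.252], [0.41, -0.375]]
```

```bash
cat >act.py <<'E'
import json,numpy as np
from plant import *
from scipy.spatial.transform import Rotation as R
D=json.load(open("D.json")); YAW=0.150
EX=np.array([np.cos(YAW),np.sin(YAW)]); EY=np.array([-EX[1],EX[0]])
C=np.mean([D["bay_"+k] for k in("red","blue","yellow","green")],axis=0)
N=dict(red=-96,blue=-32,yellow=32,green=96)
ZP,ZT=.008,.14
def quat(a): c,s=np.cos(a),np.sin(a); return R.from_matrix([[c,s,0],[s,-c,0],[0,0,-1]]).as_quat()
def go(xy,z,a):
    q0=np.array(read_state()["joints"]); best=None
    for b in(a,a+np.pi):
        q=inverse_kinematics([*xy,z],quat(b)); q2=inverse_kinematics([*xy,.015],quat(b))
        if q is None or q2 is None: continue
        d=np.abs(np.array(q)-q0).max()
        if best is None or d<best[0]: best=(d,b)
    reach([*xy,z],quat(best[1]))
def bayxy(k,off): return C+EY*(N[k]/1000+off)
def st(m): s=read_state(); print(m,"t",round(s["clock"],1),"w",round(s["grip_width"],3),"ff",np.round(s["finger_force"],1),"z",round(s["tool_pos"][2],4),"F",np.round(s["wrist_force"],1))
def pick(k,shift=0.):
    x,y,a=D[k]; p=np.array([x,y])
    n=np.array([-np.sin(a),np.cos(a)]); n=n if n[0]>0 else -n
    p=p+n*shift
    go(p,ZT,a); movel([*p,.05]); movel([*p,ZP],velocity=.08); close(15); st("closed "+k)
    movel([*p,ZT]); st("lifted")
def place(k,off):
    p=bayxy(k,off); go(p,ZT,YAW); movel([*p,.045]); g=movel([*p,ZP+.0075],velocity=.03,guard=4)
    st(f"down guard={g}"); ungrasp(); hold(.2); movel([*p,ZT]); st("placed "+k)
E
python3 - <<'E'
from act import *
pick("green"); place("green",.013)
import cv2; cv2.imwrite("pics/g1.png",read_camera("top")[0])
E
```

```text
closed green t 6.1 w 0.259 ff 15.0 z 0.008 F [0.4 0.6 0.3]
lifted t 7.1 w 0.256 ff 15.0 z 0.1388 F [ 0.5  0.6 -1.4]
down guard=True t 10.5 w 0.255 ff 15.0 z 0.0159 F [-0.5 -0.   5.1]
placed green t 12.9 w 1.001 ff 0.0 z 0.1391 F [-0.4  0.2 -0.2]
```

```bash
python3 - <<'E'
from act import *
pick("red",.014); place("red",-.013)
x,y,a=D["yellow"]; go(np.array([x,y]),ZT,a)
import cv2; cv2.imwrite("pics/g2.png",read_camera("top")[0][100:330,130:530]); cv2.imwrite("pics/s2.png",read_camera("side")[0])
E
```

```text
closed red t 16.4 w 0.26 ff 15.0 z 0.008 F [-1.1 -0.3  0.4]
lifted t 17.5 w 0.254 ff 15.0 z 0.1392 F [-0.4  0.1  0.5]
down guard=True t 20.9 w 0.253 ff 15.0 z 0.016 F [ 0.3 -0.   3.7]
placed red t 23.2 w 0.995 ff 0.0 z 0.1391 F [-1.2  0.5  0.4]
```

View pics/g2.png

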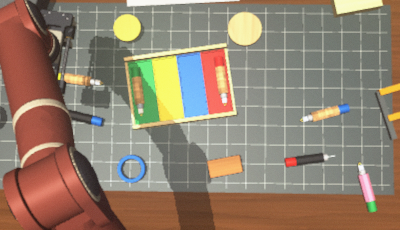

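```bash
python3 - <<'E'
from act import *
pick("yellow",.005); place("yellow",.001)
close(5)
a,b=bayxy("yellow",-.032),bayxy("yellow",-.0105)
go(a,ZT,YAW+np.pi/2); movel([*a,.016]); movel([*b,.016],velocity=.02); st("nudged")
a=bayxy("yellow",-.016); movel([*a,.016],velocity=.05); movel([*a,ZT]); ungrasp()
x,y,a=D["blue"]; go(np.array([x,y]),ZT,a); st("")
import cv2; cv2.imwrite("pics/t3full.png",read_camera("top")[0]);cv2.imwrite("pics/s3full.png",read_camera("side")[0])
t=cv2.imread("pics/t3full.png")[130:240,240:390]; cv2.imwrite("pics/t3.png",cv2.resize(t,None,fx=5,fy=5,interpolation=cv2.INTER_CUBIC))
E
```

```text
closed yellow t 27.5 w 0.25 ff 15.0 z 0.0079 F [0.1 0.8 0.1]
lifted t 28.5 w 0.256 ff 15.0 z 0.1388 F [ 0.8  0.8 -0.4]
down guard=True t 31.2 w 0.255 ff 15.0 z 0.0158 F [ 0.5 -0.5  4.9]
placed yellow t 33.5 w 1.0 ff 0.0 z 0.1391 F [ 0.   0.1 -0.6]
nudged t 38.2 w 0.002 ff 0.0 z 0.0159 F [-1.1 -0.  -0.7]
 t 42.4 w 1.001 ff 0.0 z 0.1397 F [ 0.4  1.3 -0.4]
```

View pics/t3.png

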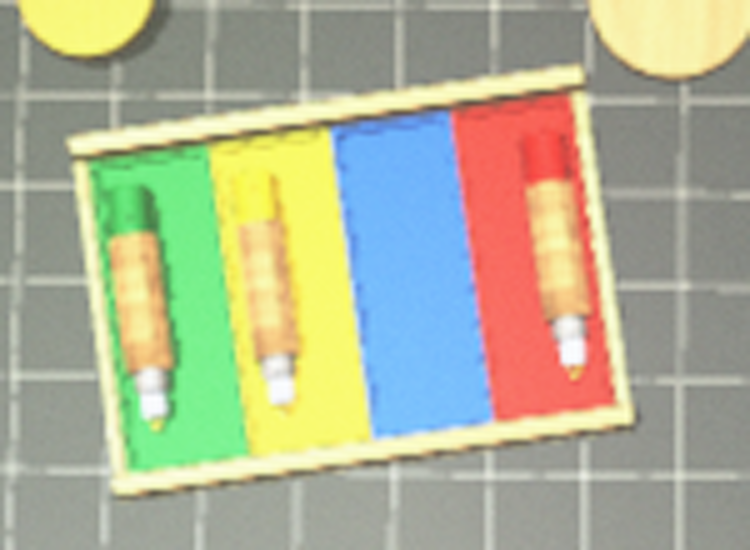

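All three pens lie in their own bays: green grip at crop (141,301), yellow (268,298), red (558,245). I'll check these offsets numerically before placing blue.

```bash
cat >chk.py <<'E'
from vis import *; from act import C,EX,EY,N
import sys
def check(f):
    h=cv2.cvtColor(cv2.imread(f),cv2.COLOR_BGR2HSV)[140:235,255:365]
    m=cv2.morphologyEx(cv2.inRange(h,(8,60,90),(22,190,255)),cv2.MORPH_OPEN,np.ones((4,4),np.uint8))
    for b,s,c in comps(m,80):
        P=ray("top",np.argwhere(b)[:,::-1]+[255,140],.022)-C
        r=cv2.minAreaRect((P*1000).astype(np.float32)); p=np.array(r[0])/1000
        k=min(N,key=lambda k:abs(N[k]-1000*p@EY)); w=np.linalg.svd(P-P.mean(0),full_matrices=False)[2][0]
        print(k,"x",round(1000*p@EX,1),"y",round(1000*p@EY-N[k],1),"ang",round(float(np.arctan2(w@EY,w@EX)),3),np.round(r[1],0))
check(sys.argv[1])
E
python3 chk.py pics/t3full.png
python3 - <<'E'
import cv2
h=cv2.cvtColor(cv2.imread("pics/t3full.png"),cv2.COLOR_BGR2HSV)
for x,y in((141,301),(268,298),(558,245),(320,78)): print(h[130+y//5-1:130+y//5+2,240+x//5].tolist())
E
sed -i 's/(8,60,90)/(8,50,90)/; s/MORPH_OPEN,np.ones((4,4)/MORPH_OPEN,np.ones((3,3)/; s/(22,190,255)/(24,230,255)/; s/comps(m,80)/comps(m,60)/' chk.py; python3 chk.py pics/t3full.png
```

```text
[[30, 76, 249], [26, 94, 248], [24, 104, 248]]
[[24, 99, 249], [24, 97, 249], [25, 92, 249]]
[[30, 70, 249], [28, 80, 249], [23, 102, 248]]
[[37, 16, 144], [43, 16, 143], [41, 14, 142]]
red x 20.0 y -12.9 ang -2.563 [29. 26.]
yellow x -0.6 y 9.5 ang 3.139 [70. 24.]
green x 0.9 y 12.9 ang 3.132 [70. 24.]
red x -17.3 y -13.0 ang -3.036 [38. 25.]
```

```bash
python3 - <<'E'
from act import *
import cv2
pick("blue"); place("blue",-.002)
movel([.45,-.35,.25],velocity=.3); hold(.3); st("")
t,s=read_camera("top")[0],read_camera("side")[0]
cv2.imwrite("pics/t4full.png",t); cv2.imwrite("pics/s4.png",s)
E
python3 chk.py pics/t4full.png
```

```text
closed blue t 45.3 w 0.253 ff 15.0 z 0.008 F [-0.3 -0.7  0.7]
lifted t 46.3 w 0.259 ff 15.0 z 0.139 F [ 0.5  0.1 -0.5]
down guard=True t 49.4 w 0.255 ff 15.0 z 0.0159 F [-1.4 -0.2  5.2]
placed blue t 51.7 w 0.998 ff 0.0 z 0.1391 F [-0.5  0.4 -0. ]
 t 53.5 w 1.001 ff 0.0 z 0.2498 F [-0.1  0.1  0.2]
red x -1.1 y -12.9 ang -3.14 [70. 26.]
yellow x -0.9 y 9.6 ang 3.134 [70. 24.]
green x 0.9 y 12.9 ang 3.132 [70. 24.]
blue x -17.3 y -3.8 ang 2.77 [34. 21.]
```

View pics/t4full.png

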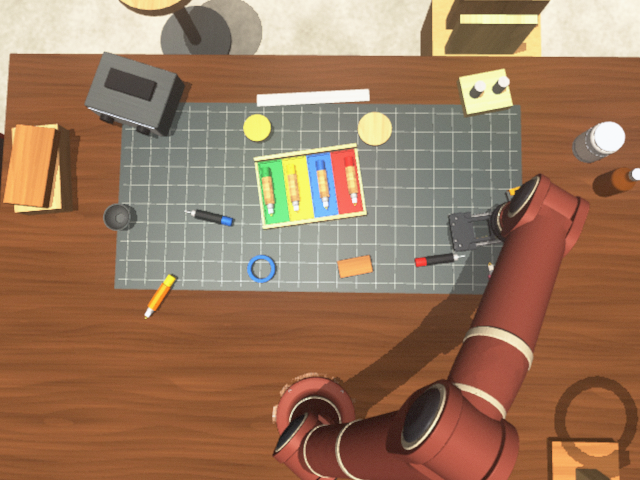

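View pics/s4.png

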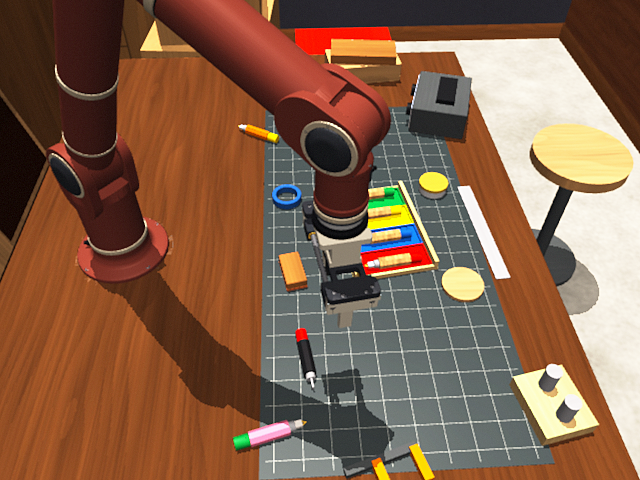

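Both views show all four pens flat in their matching bays, with blue's grip at (323,185) in the top view. Blue's mask caught only half its grip, but the pen sits mid-bay. The awl (211,217) and knife (437,260) are where they started, and the arm is clear.

```bash
python3 -c "
from plant import *
print(sign_off())"
```

```text
the job is handed in; nothing more can be done
None
```

All four pens are laid flat in the bays matching their cap colours, the knife and awl lie where they were, and the job was handed in about 54 s into the 112 s limit; sign-off returned no verdict.

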